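# Close the instrument case with its tongued cover

### The job

Close the open grey instrument case with the blue cover lying beside it: hold the cover angled, put its long tongue under the lip into the sprung groove and push it in against the spring by feel, then lower the cover flat behind the front lip and let go so that the spring locks it there. Work gently, never forcing the spring to its stop, and leave the other things on the bench where they are.

Things in the scene. Friction and masses are not known exactly. Their poses are not given: they have to be found in the camera images.
- cover: Blue cover, 0.25 kg or so, flat on the bench at first, grip up. Origin mid-underside; x towards the tongue, z up. Plate 6 mm thick, 100 wide (y), x = -59 to 51 mm. Along the +x edge a bare metal tongue, 3.5 thick, flush with the underside, out to x = 65; along the -x edge a like nib to x = -63.
- cover_grip (a point): Centre of the cover's black upright grip, 30 mm above the cover's underside, over the cover's origin. The grip is 14 mm thick (cover x), 50 mm long (cover y) and rises 34 mm above the plate's top. Axes as the cover's.
- cover_tip (a point): Middle of the lower edge of the tongue's end: x = 65, y = 0 mm on the cover's underside. Axes as the cover's.
- case: Open grey case with a green circuit board in it, fixed, 192 (x) by 124 mm (y); origin on the bench below the middle of the seat, z up, x towards the groove. Its rim carries an aluminium frame, clamped in slots anywhere within 12 mm of its middle place along x: this is not reported and has to be felt. The frame holds firm. The case points are fixed to the case, not to the frame.
- case_seat (a point): Middle of the cover's seat, 48 mm above case origin, case axes: a seated cover's underside is at this height. The seat is the tops of two side rails, from 66 mm before this point to 20 mm past it (x, frame in its middle place).
- case_groove (a point): Groove mouth if the frame is in its middle place: 59 mm along x from case_seat, same height. From here on a lip covers the groove: underside 8 mm above this point, top 11.5. Groove floor 9 mm below it. Inside, 2.5 mm past the mouth, stands a smooth white bar on a spring, about 1.5 N per mm, hard stop after 10 mm. The tongue enters well at 0.16 rad, nib end high, its lower edge at this height.
- case_front (a point): Front wall's inner face if the frame is in its middle place: 63 mm along -x from case_seat, same height. Its lip reaches 3 mm in (+x), underside 6 mm and top 9.5 mm above. The nib passes down inside it only with the bar pressed in 7 to 10 mm (10.5 to 15 N, aim at 13) as the cover turns flat about its tongue end; press it down lightly; let go, the bar drives the cover back 3.5 mm, nib under the lip.
- tape_black: Bystander: roll of black tape lying flat, 58 mm across, 19 high; origin at its underside, on the bench.
- driver_red: Bystander: screwdriver with red handle, lying, 195 mm long, 28 wide, 25 high; origin at its underside, on the bench.
- cap_big: Bystander: dark blue upright capacitor, 35 mm across, 50 high; origin at its underside, on the bench.
- relay: Bystander: clear-white relay, 21x28x35 mm, upright; origin at its underside, on the bench.
- solder_spool: Bystander: white spool of solder wire, upright, 52 mm across, 45 high; origin at its underside, on the bench.
Things that resemble listed ones, but are neither listed nor needed, are in the scene too. Several things look just like the cover: the one meant starts farthest from the robot's base.

How it is judged (in metres and radians):
On the way:
1. the cover, angled by more than 0.06 rad, has its tongue at the groove, below the lip (angle between cover_tip's own z axis and vertical above 0.06 rad and x of cover_tip in the frame of case above 0.055 m and z of cover_tip in the frame of case between 0.036 and 0.052 m), for 0.1 s.
At the end, for the whole second after the job is handed in: The cover lies flat on the case's seat (tilt under 0.025 rad, height within 1.7 mm), tongue under the groove's lip and nib behind the front lip, in line with the case within 6 mm sideways and 0.06 rad, released and at rest (angle between cover_tip's own z axis and vertical below 0.025 rad and angle between the x axis of cover_tip and the x axis of case, either way round below 0.06 rad and z of cover_tip in the frame of case between 0.0463 and 0.0497 m and z of cover_grip in the frame of case below 0.0795 m and x of cover_grip in the frame of case between -0.016 and 0.016 m and y of cover_grip in the frame of case between -0.006 and 0.006 m and x of cover_tip in the frame of case above 0.05 m and linear speed of cover below 0.01 m/s); the robot touches nothing.
It fails at once if the cover is forced against the case with more than 35 N (contact force between cover and case above 35 N).
It fails at once if a bystander (tape, screwdriver, capacitor, relay, spool) is moved more than 20 mm (distance of any of tape_black, driver_red, cap_big, relay, solder_spool from where it was at the start of the episode above 0.02 m).
It also fails if it takes over 51 s, if anything falls off the work surface, if the arm or the gripper's body presses on something with over 40 N, if the wrist force passes 120 N, or if a joint passes its speed limit or range.

### The arm

A 6-joint arm with a two-finger parallel gripper is mounted at the origin on a cart in front of the work surface, level with it; the furniture and walls round the work are solid. World frame = base frame: x ahead of the robot, y to its left, z up, the work surface at z = 0. Lengths are in mm, angles in degrees, forces in N, time in s.
With the tool pointing down it reaches from about 350 to 850 mm from the base axis. Payload 8.1 kg.
Tool frame: the origin (TCP) lies midway between the tips of the shut fingers; the grasp point (between the pads) lies 19 mm behind it; z points along the fingers, y is the line along which they close (so a half turn about z gives the same grasp; the last joint's range is limited). The gripper opens to 85 mm and grips with 20 to 120 N. Pads are 22 mm wide; open, the fingers measure 114 mm over their backs; the gripper's body (76 mm by 85 mm) begins 54 mm behind the grasp point. The pads swing forward as they close: fully open they stand 13 mm farther back than shut.
Start: joints at [69.763, 7.471, 85.268, -0, 87.261, -4.893], TCP at [158.744, 578.624, 231.292] pointing down, gripper open.
Joint ranges: [-169.43, 169.43], [-51.17, 129.36], [1.28, 143.12], [-76.62, 256.62], [0, 156.53], [-152.29, 152.29]. Speed limits (degrees/s): [136.94, 136.94, 159.86, 180, 180, 180].

### API

Orientations are given as [roll, pitch, yaw] about the fixed x, y, z axes, in that order (R = Rz(yaw) Ry(pitch) Rx(roll)).
In Python, from bench import r gives the robot as it stands.
- The arm moves only by the tool send_rows, never from a script. Its argument "increments" is a list of rows, each a list of 6 numbers: the shift along the tool's x, y, z in mm, then the turn, a rotation vector about the tool's x, y, z in rad. A call has 1 to 5 rows; each row shifts and turns the commanded pose from where the row before left it, along the tool's axes as they then stand; what a row does not reach is not made up. A row lasts 1/8 s, in which the tool goes at most 62.5 mm and 10.7 degrees, less where a joint would pass 70% of its speed; a pose out of reach is approached as far as the arm can. A call is refused whole if a number of a shift passes 62.5 or a number of a turn 0.188, either way. A call with a gripper value outside its range is refused whole. "grip" is the closure, from -1 (fully open) to 1 (shut), set as the call begins (left out, the last holds). The fingers move at their own pace and stop on an object; "grip_force" is the grip in N (left out, the last holds). Time passes only in rows, so rows that do not move let the fingers close. It gives the time, the measured TCP pose, the force, the opening and the grip force at its end, in the units of the state.
- r.sense(): the state, without advancing time (a new reading comes with each control period).
- r.snapshot(name): name is "scene" or "top" or "wrist"; returns a dict with "img" (384x512x3 uint8, blue, green, red), "z_map" (384x512 float32, mm along the optical axis (not along the pixel's ray), 0 where there is no reading), "fx", "fy", "cx", "cy" (pixels), "D" ([k1, k2, p1, p2, k3] as OpenCV has them; the pictures are not rectified), "view" (4x4, takes a point from world to camera coordinates). Camera axes: x right, y down, z forward; pixel columns grow to the right and rows downward; lengths in mm; the calibration is good to about 2 mm. A picture is of the moment at which its call begins.
- r.hand_in(): hands the job in; it is judged then, once.
The state is a dict: "time": time; "joint_pos": joint angles; "qd": joint speeds; "joint_efforts": joint torques, N m; "tool_pos": TCP position; "tcp_rot": TCP orientation; "ft_force": force on the tool from outside, world axes, zero at the start; "wrist_torque": the same for the moment, N m; "finger_gap": finger opening in mm; "grip_force": force on a finger pad.
Only numpy, scipy, OpenCV 4.12 (cv2) and the standard library are available. Lean on these libraries where they do the work, as an engineer would, in place of code of your own. Each camera call takes 0.05 s, during which the arm holds its last target. There are 200 camera calls.

## Working session

There is one attempt and no reset: what is moved stays moved. The work goes in short steps, Python scripts to look and compute and a tool call to move; the robot and the scene stay as the last step left them, time stands still between calls to the robot, and variables do not carry over. Pictures are saved under pics/ and viewed, at most 10 in all, crops included, and the job is handed in when it is done.

Besides the shell and the picture viewer there is one more tool, called by a JSON object that holds its "name" and its "arguments". send_rows: Moves the arm, as the interface text tells. Its arguments: {"type":"object","properties":{"increments":{"type":"array"},"grip":{"type":"number"},"grip_force":{"type":"number"}},"required":["increments"]}

```bash
ls; mkdir -p pics
python3 - <<'E'
from bench import r
import cv2,numpy as np,pickle
s={n:r.snapshot(n) for n in("scene","top")}
pickle.dump(s,open("s0.pkl","wb"))
print(r.sense())
for n in s: cv2.imwrite(f"pics/{n}0.png",s[n]["img"]); print(n,s[n]["fx"],s[n]["D"],s[n]["view"],(s[n]["z_map"]>0).mean())
E
```

```text
pics
{'time': 0.1, 'joint_pos': array([ 6.97635394e+01,  7.51111216e+00,  8.53241288e+01, -1.21897918e-03,
        8.72613920e+01, -4.89278459e+00]), 'qd': array([ 0.03414968, -0.07571649, -0.15869957,  0.00439087,  0.04221571,
        0.03258305]), 'joint_efforts': array([ 9.45806642e-04, -5.70960689e+01, -5.01934147e+01, -1.72555283e-04,
        8.48721131e-03,  4.76373680e-05]), 'tool_pos': array([158.5739307 , 578.14568323, 230.33544021]), 'tcp_rot': array([-1.79903615e+02, -7.02891069e-03,  1.64656377e+02]), 'ft_force': array([0.51307333, 0.25733345, 0.41349525]), 'wrist_torque': array([-0.00566061,  0.03646089,  0.02196305]), 'grip_force': 0.0, 'finger_gap': 85.41124081898163}
scene 419.6614552463415 [-0.00179167  0.          0.          0.          0.        ] [[ 6.54127057e-01 -7.56299834e-01 -1.13293917e-02 -3.66600961e+02]
 [-5.84047366e-01 -4.95514083e-01 -6.42926487e-01  3.03883332e+02]
 [ 4.80631322e-01  4.27172512e-01 -7.65844095e-01  1.30881080e+03]
 [ 0.00000000e+00  0.00000000e+00  0.00000000e+00  1.00000000e+00]] 0.9958852132161459
top 469.39310599706755 [0.01213853 0.         0.         0.         0.        ] [[-1.04302266e-03 -9.99999445e-01 -1.48288440e-04 -4.14617109e+01]
 [-9.95447254e-01  1.05240774e-03 -9.53082224e-02  5.11294663e+02]
 [ 9.53083255e-02  4.82046846e-05 -9.95447799e-01  1.79100940e+03]
 [ 0.00000000e+00  0.00000000e+00  0.00000000e+00  1.00000000e+00]] 0.9959564208984375
```

View pics/scene0.png

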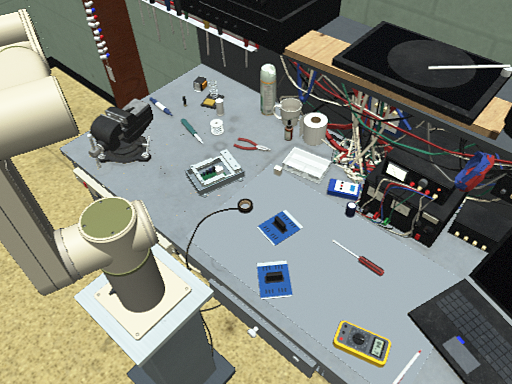

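View pics/top0.png

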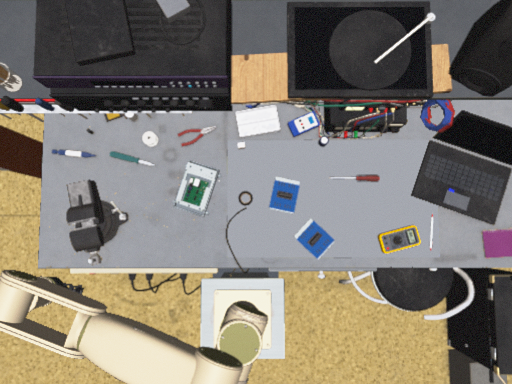

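Scene image: two blue covers with black grips, at scene (279,226) and (273,279); at top (284,195) and (314,238). The blue/white box at top (303,123) is another possible lookalike. The case is at top (197,187). The cover at top (284,195) is the farther one from the base, so I'll check it in a close crop.

```bash
cat > h.py <<'E'
import numpy as np,cv2
def K(s): return np.array([[s["fx"],0,s["cx"]],[0,s["fy"],s["cy"]],[0,0,1.]])
def ray(s,px,h):
    n=cv2.undistortPoints(np.float64(px).reshape(-1,1,2),K(s),np.array(s["D"])).reshape(-1,2)
    R=s["view"][:3,:3];t=s["view"][:3,3]
    d=np.c_[n,np.ones(len(n))]@R; c=-R.T@t
    return c+d*((h-c[2])/d[:,2])[:,None]
def cloud(s):
    v,u=np.mgrid[0:384,0:512]
    n=cv2.undistortPoints(np.float64(np.c_[u.ravel(),v.ravel()]).reshape(-1,1,2),K(s),np.array(s["D"])).reshape(-1,2)
    p=np.c_[n,np.ones(len(n))]*s["z_map"].reshape(-1,1)
    R=s["view"][:3,:3];t=s["view"][:3,3]
    return ((p-t)@R).reshape(384,512,3)
def proj(s,P):
    return cv2.projectPoints(np.float64(P).reshape(-1,1,3),cv2.Rodrigues(s["view"][:3,:3])[0],s["view"][:3,3],K(s),np.array(s["D"]))[0].reshape(-1,2)
E
python3 - <<'E'
import pickle,cv2,numpy as np
from h import *
S=pickle.load(open("s0.pkl","rb"))
s=S["top"]
im=s["img"];hsv=cv2.cvtColor(im,cv2.COLOR_BGR2HSV)
m=cv2.inRange(hsv,(100,120,60),(125,255,255))
n,l,st,c=cv2.connectedComponentsWithStats(m)
C=cloud(s)
for i in range(1,n):
    if st[i,4]>100:
        p=cv2.minAreaRect(np.argwhere(l==i)[:,::-1].astype(np.float32))
        print(c[i].round(1),st[i,4],ray(s,[p[0]],6).round(1),p, np.hypot(*ray(s,[p[0]],6)[0,:2]))
        b=ray(s,cv2.boxPoints(p),6);print(b.round(0).tolist())
a=cv2.resize(im[145:265,160:345],None,fx=4,fy=4,interpolation=cv2.INTER_CUBIC);cv2.imwrite("pics/c1.png",a)
print(C[[150,187,187,200],[197,197,208,182]].round(0))
q=C[155:220,170:225]; mm=(q[...,2]>45)&(q[...,2]<75)
pts=q[mm];print(len(pts),np.percentile(pts[:,2],[5,50,95]))
# seen bench height
print(np.median(C[230:250,260:280,2]))
z=np.round(q[::2,::2,2]).astype(int)
for r_ in z: print(*r_)
E
```

```text
[435.9 113.6] 368 [[ 785.8 -767.3    6. ]] ((435.5, 115.0), (30.0, 29.0), 90.0) 1098.2752414856093
[[847.0, -712.0, 6.0], [846.0, -827.0, 6.0], [725.0, -822.0, 6.0], [726.0, -708.0, 6.0]]
[283.8 196.3] 561 [[ 465.5 -165.6    6. ]] ((283.8740234375, 195.97348022460938), (24.77276039123535, 26.884368896484375), 11.88865852355957) 494.0654022696467
[[424.0, -107.0, 6.0], [527.0, -130.0, 6.0], [507.0, -224.0, 6.0], [404.0, -201.0, 6.0]]
[315.1 239.6] 587 [[ 297.4 -284.8    6. ]] ((315.0655822753906, 239.37782287597656), (27.37778091430664, 24.95615577697754), 42.27368927001953) 411.76438195769254
[[297.0, -213.0, 6.0], [368.0, -279.0, 6.0], [297.0, -356.0, 6.0], [227.0, -290.0, 6.0]]
[[648. 175.  -0.]
 [501. 173.   4.]
 [498. 127.  42.]
 [450. 232.   3.]]
489 [46.1032665  55.693374   64.86652878]
1.3192805405437387
4 2 -1 -7 13 -10 2 2 6 -1 -8 -3 -1 4 2 -2 -6 8 3 -1 -2 -10 -4 -2 6 0 2 1
2 0 7 5 9 -3 -3 -7 -3 -4 -3 -2 2 -4 2 0 2 1 -1 -6 -1 -1 -3 -5 -3 -1 4 -2
-8 3 2 -2 -4 -4 -3 -1 0 0 0 0 -9 9 -4 -6 3 0 -1 -3 6 -5 4 3 1 1 -6 3
1 2 -5 10 1 3 -1 -6 2 35 17 38 29 3 -5 5 -2 1 1 -3 8 -8 -8 8 -
[... 1449 characters left out ...]
 7 7 6 3 47 50 52 1832 5 1 3 7 2 1 3 1
1 -3 36 10 9 58 54 53 60 55 52 14 13 8 8 9 48 49 39 10 -5 0 0 -2 6 -2 6 -7
4 2 38 -3 1 -2 10 13 57 54 57 69 58 55 6 52 53 49 41 -5 -7 2 3 1 -7 9 -3 -5
3 -7 1 33 30 4 14 4 -2 3 6 53 57 51 61 56 55 42 31 -4 0 2 -1 -8 -3 2 2 6
0 -3 1 5 -2 -5 31 43 6 2 -1 9 8 -4 60 57 57 33 18 -2 2 0 1 4 7 0 -5 3
-3 -1 -3 0 -6 5 3 -7 -7 33 42 7 7 5 -1 9 -6 33 10 3 -1 4 0 -1 -4 -3 1 -3
3 -2 -1 -5 -2 -5 -5 5 3 2 8 -10 38 42 31 0 8 39 -3 9 -7 0 -3 4 -1 -1 2 2
-2 -1 3 -9 0 -4 -3 5 -9 0 -2 12 -3 -3 -6 38 33 19 -1 1 -5 -7 9 -7 -3 -2 4 -1
-2 -4 -3 0 2 -1 5 3 0 -3 0 -6 -6 -2 -6 3 -1 9 4 2 -7 -4 -1 1 4 11 -3 -2
-2 -1 -2 -4 -6 2 10 -2 -2 -5 1 -1 1 0 -6 -2 8 4 -5 6 3 1 4 -1 -2 -8 4 -2
```

View pics/c1.png

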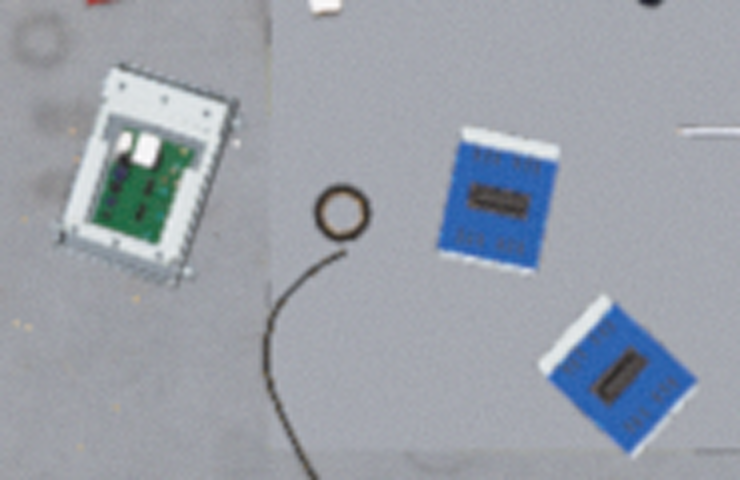

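The crop shows the chosen cover at crop (500,200), with its tongue (wide white strip) at the top and far side. The nearer lookalike is at (620,375). The case is at (150,175) with the groove lip at its far end, turned about -18°. First I'll look at the case from above, then go to the cover.

```bash
cat >> h.py <<'E'
from scipy.spatial.transform import Rotation as Ro, Slerp
def pose(st): return np.array(st["tool_pos"]),Ro.from_euler("xyz",st["tcp_rot"],degrees=True)
def plan(p0,R0,p1,R1,n=None):
    d=np.linalg.norm(p1-p0);a=(R0.inv()*R1).magnitude()
    if n is None: n=int(np.ceil(max(d/58,a/0.18,1)))
    S=Slerp([0,1],Ro.concatenate([R0,R1]));p,R=p0,R0;rows=[]
    for k in range(1,n+1):
        Rt=S(k/n);pt=p0+(p1-p0)*k/n
        row=np.r_[R.inv().apply(pt-p).round(1),(R.inv()*Rt).as_rotvec().round(4)]
        rows.append(row.tolist()); p=p+R.apply(row[:3]);R=R*Ro.from_rotvec(row[3:])
    for i in range(0,n,5): print([[float(x) for x in q] for q in rows[i:i+5]])
    return p,R
def Rd(yaw): return Ro.from_euler("xyz",[180,0,yaw],degrees=True)
E
python3 - <<'E'
import pickle
from h import *
from bench import r
S=pickle.load(open("s0.pkl","rb"));s=S["top"]
q=ray(s,np.array([[115,65],[237,100],[180,283],[57,240]])/4+[160,145],58);print(q.round(0),q.mean(0))
st=r.sense();p,R=pose(st)
w=r.snapshot("wrist");V=w["view"];c=-V[:3,:3].T@V[:3,3]
print("cam in tool",R.inv().apply(c-p),"axes",R.inv().apply(V[:3,:3]).round(2),w["fx"],w["cx"])
plan(p,R,np.array([440,150,300.]),Rd(72))
E
```

```text
[[595. 200.  58.]
 [561.  83.  58.]
 [387. 136.  58.]
 [428. 252.  58.]] [492.91000502 167.721295    58.        ]
cam in tool [ 6.68947445e+01 -5.23296377e-02 -1.42411332e+02] axes [[ 0.    1.    0.  ]
 [-0.96  0.   -0.26]
 [-0.26 -0.    0.96]] 267.3568624210234 259.0704016592338
[[-42.7, -37.6, -7.7, -0.0002, 0.0001, 0.1797], [-48.8, -29.4, -7.7, -0.0001, 0.0002, 0.1797], [-53.3, -20.1, -7.7, -0.0002, 0.0001, 0.1797], [-55.9, -10.4, -7.7, -0.0001, 0.0001, 0.1796], [-57.0, -0.2, -7.7, -0.0002, 0.0002, 0.1797]]
[[-56.0, 10.1, -7.8, -0.0001, 0.0001, 0.1797], [-53.4, 19.8, -7.7, -0.0002, 0.0002, 0.1797], [-48.9, 29.1, -7.7, -0.0001, 0.0001, 0.1797], [-42.9, 37.4, -7.8, -0.0002, 0.0002, 0.1797]]
```

{"name": "send_rows", "arguments": {"increments": [[-42.7,-37.6,-7.7,0,0,0.18],[-48.8,-29.4,-7.7,0,0,0.18],[-53.3,-20.1,-7.7,0,0,0.18],[-55.9,-10.4,-7.7,0,0,0.18],[-57,-0.2,-7.7,0,0,0.18]]}}

```text
time: 0.78
tool_pos: [315.5, 338.9, 269.8]
tcp_rot: [180.0, 0.0, 112.8]
ft_force: [1.0, 0.5, -0.2]
finger_gap: 85.3
grip_force: 0.0
```

{"name": "send_rows", "arguments": {"increments": [[-56,10.1,-7.8,0,0,0.18],[-53.4,19.8,-7.7,0,0,0.18],[-48.9,29.1,-7.7,0,0,0.18],[-42.9,50,-7.8,0,0,0.18],[0,20,0,0,0,0]]}}

```text
time: 1.4
tool_pos: [470.4, 141.8, 300.8]
tcp_rot: [179.9, 0.0, 71.4]
ft_force: [-0.9, 1.6, 0.8]
finger_gap: 85.2
grip_force: 0.0
```

Run:
```python
from bench import r
from h import *
import pickle
st=r.sense();p,R=pose(st);print(st["time"],p,st["tcp_rot"],st["ft_force"])
w=r.snapshot("wrist");pickle.dump((st,w),open("w1.pkl","wb"))
cv2.imwrite("pics/w1.png",cv2.resize(w["img"],None,fx=1.5,fy=1.5,interpolation=cv2.INTER_CUBIC))
plan(p,R,np.array([470,-180,230.]),Rd(78))
```

```text
1.4 [470.37085281 141.84944208 300.83405016] [1.79928201e+02 1.27391915e-02 7.14332443e+01] [-0.94584138  1.59167132  0.82064655]
[[-50.9, 17.0, 11.8, 0.0002, 0.0, -0.0191], [-51.1, 16.0, 11.9, 0.0002, 0.0001, -0.0191], [-51.5, 15.1, 11.8, 0.0002, 0.0, -0.0191], [-51.8, 14.1, 11.8, 0.0002, 0.0001, -0.0191], [-52.0, 13.1, 11.8, 0.0002, 0.0, -0.0191]]
[[-52.3, 12.0, 11.9, 0.0002, 0.0001, -0.0191]]
```

View pics/w1.png

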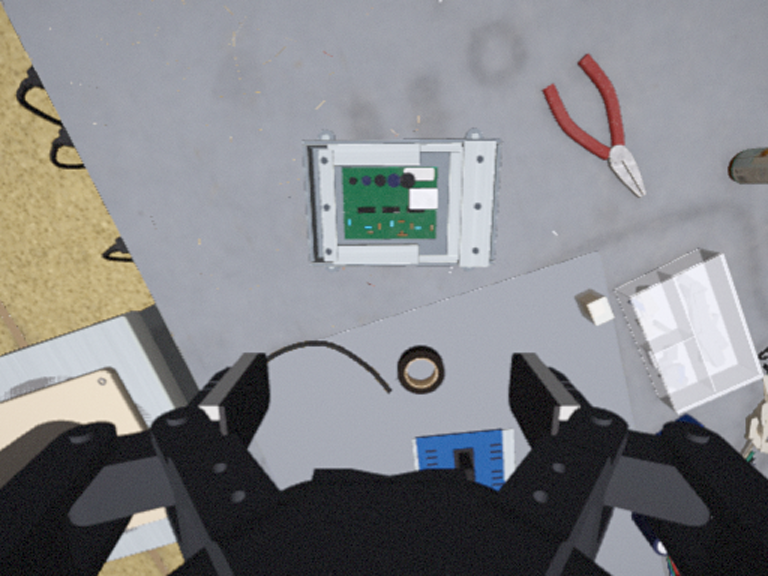

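The wrist picture shows the case in the centre, with the groove lip on the right (inner edge at col ~462) and the front lip on the left (inner edge at ~336). The rails run from col 332 to 420. I'll crop in for the edges.

Run:
```python
import pickle
from h import *
st,w=pickle.load(open("w1.pkl","rb"))
cv2.imwrite("pics/w1c.png",cv2.resize(w["img"][85:185,195:340],None,fx=5.5,fy=5.5,interpolation=cv2.INTER_CUBIC))
```

```text
(no output)
```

View pics/w1c.png

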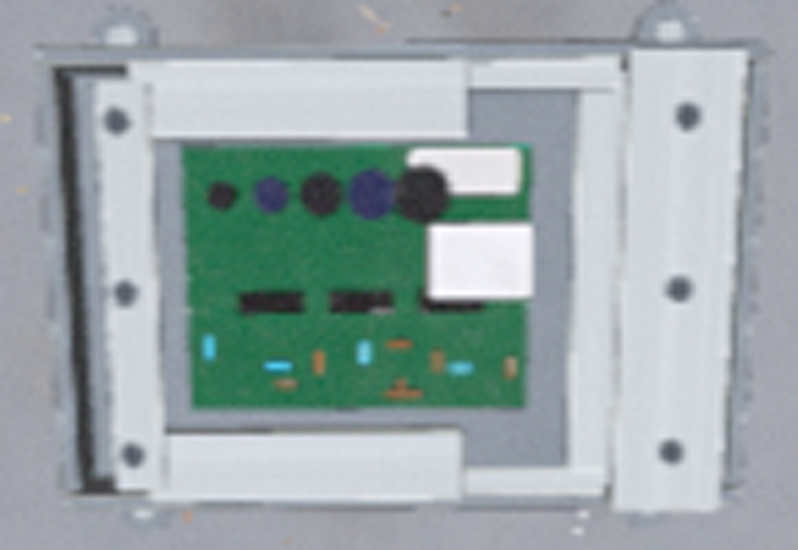

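{"name": "send_rows", "arguments": {"increments": [[-50.9,17,11.8,0,0,-0.019],[-51.1,16,11.9,0,0,-0.019],[-51.5,15.1,11.8,0,0,-0.019],[-51.8,14.1,11.8,0,0,-0.019],[-52,13.1,11.8,0,0,-0.019]]}}

```text
time: 2.08
tool_pos: [469.6, -124.1, 240.7]
tcp_rot: [-180.0, -0.0, 77.4]
ft_force: [-0.0, 0.2, 0.0]
finger_gap: 85.2
grip_force: 0.0
```

{"name": "send_rows", "arguments": {"increments": [[-40,12,11.9,0,0,-0.019],[0,0,0,0,0,0]]}}

```text
time: 2.33
tool_pos: [471.8, -166.5, 227.6]
tcp_rot: [-179.8, -0.0, 78.2]
ft_force: [-0.2, 0.9, 0.4]
finger_gap: 85.3
grip_force: 0.0
```

Run:
```python
from bench import r
from h import *
import pickle
st=r.sense();p,R=pose(st);print(st["time"],p,st["tcp_rot"],st["ft_force"])
w=r.snapshot("wrist");pickle.dump((st,w),open("w2.pkl","wb"))
cv2.imwrite("pics/w2.png",cv2.resize(w["img"],None,fx=1.5,fy=1.5,interpolation=cv2.INTER_CUBIC))
```

```text
2.325 [ 471.82709217 -166.46130836  227.63732809] [-1.79833336e+02 -1.32273842e-02  7.82091116e+01] [-0.16128105  0.90128678  0.40704735]
```

View pics/w2.png

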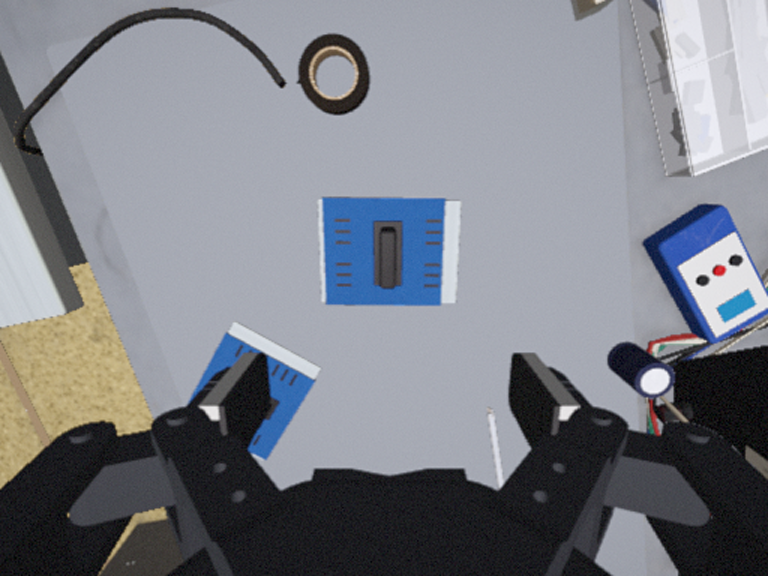

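Crop: the groove-lip edge runs (630,50)–(612,508), and the front-lip inner edge runs (152,80)–(163,490). A dark gap at the left shows the frame has slid towards +x. In wrist picture 2 the cover is at (388,250), tongue right and grip upright.

Run:
```python
import pickle
from h import *
st,w=pickle.load(open("w1.pkl","rb"))
f=lambda a:(np.array(a,float)+.5)/5.5-.5+[195,85]
L=ray(w,f([[630,50],[612,508]]),59.5);O=ray(w,f([[747,50],[720,508]]),59.5)
F=ray(w,f([[152,80],[163,490]]),57.5)
print("lip",L.round(1),"outer",O.round(1),"front",F.round(1))
yl=np.degrees(np.arctan2(*(L[0]-L[1])[:2][::-1]));print("y-dir",yl-90, np.linalg.norm(L[0]-L[1]))
a=L[0]-L[1];print([np.degrees(np.arctan2(d[1],d[0]))-90 for d in(L[0]-L[1],O[0]-O[1],F[0]-F[1])])
m=lambda P:P.mean(0)[:2]
d=m(L)-m(F);print("lipmid",m(L),"frontmid",m(F),"dir",np.degrees(np.arctan2(d[1],d[0])),np.hypot(*d))
# rails
rl=ray(w,f([[128,60],[468,60],[150,495],[460,492],[150,138],[468,138],[165,430],[462,430]]),48);print("rails",rl.round(1))
c=ray(w,f([[40,48],[762,46],[735,497],[72,497]]),48);print("case",c.round(1),c.mean(0),[np.linalg.norm(c[i]-c[i-1]) for i in range(4)])
st,w=pickle.load(open("w2.pkl","rb"));p,R=pose(st)
hsv=cv2.cvtColor(w["img"],cv2.COLOR_BGR2HSV);m_=cv2.inRange(hsv,(100,120,60),(125,255,255));m_[:,:200]=0;m_[:,320:]=0;m_[215:]=0
cn=max(cv2.findContours(m_,0,2)[0],key=cv2.contourArea)
P=ray(w,cv2.convexHull(cn).reshape(-1,2).astype(float),6)[:,:2].astype(np.float32)
b=cv2.minAreaRect(P);print(b,cv2.boxPoints(b).round(1))
g=ray(w,[[(388+.5)/1.5-.5,(257+.5)/1.5-.5]],40);print("grip top",g)
```

```text
lip [[566.9 216.   59.5]
 [531.4 107.   59.5]] outer [[594.2 206.8  59.5]
 [558.6  97.9  59.5]] front [[453.1 247.   57.5]
 [419.4 149.3  57.5]]
y-dir -18.08981901998277 114.6117250394764
[np.float64(-18.08981901998277), np.float64(-18.06955201452942), np.float64(-19.042291032616873)]
lipmid [549.15553069 161.48539706] frontmid [436.2660428  198.16589393] dir -18.00021978306749 118.69917998009782
rails [[448.1 254.4  48. ]
 [529.7 227.   48. ]
 [413.8 147.8  48. ]
 [494.4 121.6  48. ]
 [446.7 235.   48. ]
 [524.1 209.1  48. ]
 [423.9 163.2  48. ]
 [500.  137.7  48. ]]
case [[428.1 264.2  48. ]
 [601.1 206.6  48. ]
 [565.3  96.3  48. ]
 [393.4 154.1  48. ]] [496.93811079 180.27060964  48.        ] [np.float64(115.42952682145905), np.float64(182.3374757608414), np.float64(115.92708417236777), np.float64(181.37354465462042)]
((466.64984130859375, -163.06126403808594), (98.89490509033203, 108.10719299316406), 78.03550720214844) [[ 403.5 -200.2]
 [ 509.3 -222.6]
 [ 529.8 -125.9]
 [ 424.  -103.5]]
grip top [[ 471.69498698 -161.13490522   40.        ]]
```

{"name": "send_rows", "arguments": {"increments": [[1.7,-0.6,50,0,0,0.002],[1,-0.5,50,0,0,0],[1,-0.5,50,0,0,0],[0,0,40,0,0,0],[0,0,24,0,0,0]]}}

```text
time: 3.0
tool_pos: [471.2, -158.5, 13.4]
tcp_rot: [-179.9, -0.1, 78.4]
ft_force: [0.2, -0.3, 0.6]
finger_gap: 85.3
grip_force: 0.0
```

{"name": "send_rows", "arguments": {"increments": [[0,0,2,0,0,0],[0,0,0,0,0,0]]}}

```text
time: 3.25
tool_pos: [473.1, -160.4, 14.6]
tcp_rot: [179.9, 0.0, 78.3]
ft_force: [-0.5, -0.1, 0.3]
finger_gap: 85.4
grip_force: 0.0
```

{"name": "send_rows", "arguments": {"increments": [[-1.5,-1.5,3,0,0,-0.004],[0,0,0,0,0,0],[0,0,0,0,0,0],[0,0,0,0,0,0],[0,0,0,0,0,0]], "grip": 1, "grip_force": 80}}

```text
time: 3.88
tool_pos: [470.8, -162.3, 10.8]
tcp_rot: [180.0, 0.0, 78.5]
ft_force: [-0.6, 0.3, 3.5]
finger_gap: 12.9
grip_force: 78.8
```

{"name": "send_rows", "arguments": {"increments": [[0,0,0,0,0,0],[0,0,0,0,0,0]]}}

```text
time: 4.12
tool_pos: [470.8, -162.3, 10.8]
tcp_rot: [180.0, 0.0, 78.5]
ft_force: [-0.0, 0.4, 6.2]
finger_gap: 12.9
grip_force: 79.0
```

{"name": "send_rows", "arguments": {"increments": [[0,0,-10,0,0,0],[0,0,-40,0,0,0],[0,0,-50,0,0,0],[0,0,-50,0,0,0],[0,0,0,0,0,0]]}}

```text
time: 4.75
tool_pos: [473.2, -163.3, 165.7]
tcp_rot: [179.5, 0.1, 78.5]
ft_force: [0.8, -0.6, -3.0]
finger_gap: 12.7
grip_force: 78.5
```

```bash
cat >> h.py <<'E'
YAW=-18.05; M=np.array([493.2,180.5,48.]); Y=Ro.from_euler("z",YAW,degrees=True)
OFF=np.array([0.,0.,10.8])   # TCP in cover frame
def tcp(tx,ty,tz,th):
    "tool pose for tip at frame coords (x from frame mid, y, z above seat), tilt th"
    Rc=Y*Ro.from_euler("y",th); return M+Y.apply([tx,ty,tz])+Rc.apply(OFF-[65,0,0]), Rc*Rd(90)
def tip(st):
    p,R=pose(st);Rc=R*Rd(90).inv();t=p+Rc.apply(np.array([65,0,0])-OFF)
    z=Rc.apply([0,0,1]);L=Y.inv()
    return L.apply(t-M).round(1),(L*Rc).as_euler("xyz").round(3)
E
python3 - <<'E'
from bench import r
from h import *
st=r.sense();p,R=pose(st);print(st["time"],p,st["tcp_rot"],st["ft_force"],st["finger_gap"])
w=r.snapshot("wrist")
cv2.imwrite("pics/w3.png",cv2.resize(w["img"],None,fx=1.5,fy=1.5,interpolation=cv2.INTER_CUBIC))
# cover-frame grid points to pixel, for check
Rc=R*Rd(90).inv();o=p-Rc.apply(OFF)
for c in([65,-50,3.5],[65,50,3.5],[51,-50,6],[51,50,6],[-59,-50,6],[-59,50,6]): print(c,(proj(w,o+Rc.apply(c))[0]*1.5).round(0))
p1,R1=tcp(40,0,60,.16);print(p1)
plan(p,R,p1,R1)
E
```

```text
4.75 [ 473.21731676 -163.27726939  165.70232956] [1.79506324e+02 1.15372048e-01 7.84887248e+01] [ 0.83212516 -0.63703572 -3.04274656] 12.683580529766319
[65, -50, 3.5] [537. 458.]
[65, 50, 3.5] [564. 227.]
[51, -50, 6] [507. 461.]
[51, 50, 6] [528. 228.]
[-59, -50, 6] [251. 461.]
[-59, 50, 6] [227. 228.]
[471.85566412 187.45579387 129.01773809]
[[49.1, -10.2, 5.1, 0.0241, 0.0015, 0.0163], [48.9, -10.9, 5.3, 0.0241, 0.0015, 0.0162], [48.7, -11.6, 5.8, 0.024, 0.0016, 0.0163], [48.4, -12.2, 6.1, 0.0241, 0.0015, 0.0162], [48.3, -12.9, 6.4, 0.0241, 0.0015, 0.0163]]
[[48.1, -13.4, 6.9, 0.0241, 0.0015, 0.0162], [47.8, -14.1, 7.2, 0.024, 0.0015, 0.0163]]
```

View pics/w3.png

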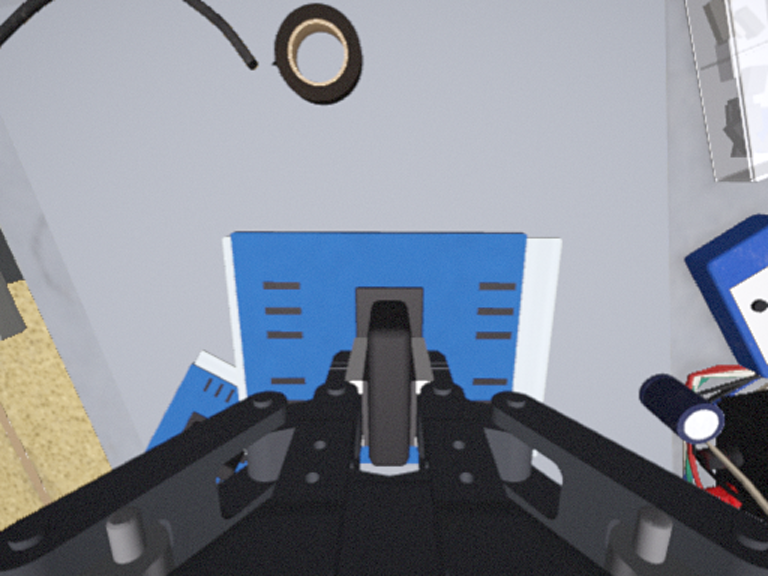

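The cover is held squarely: its far edge is at row 233 against a predicted 228, so it sits about 1.3 mm off in y. Going to the hover over the case.

{"name": "send_rows", "arguments": {"increments": [[49.1,-10.2,5.1,0.024,0.0015,0.0163],[48.9,-10.9,5.3,0.024,0.0015,0.0162],[48.7,-11.6,5.8,0.024,0.0016,0.0163],[48.4,-12.2,6.1,0.024,0.0015,0.0162],[48.3,-12.9,6.4,0.024,0.0015,0.0163]]}}

```text
time: 5.42
tool_pos: [467.4, 90.1, 132.7]
tcp_rot: [-172.9, -0.1, 73.8]
ft_force: [1.2, -0.2, -1.9]
finger_gap: 12.8
grip_force: 78.4
```

{"name": "send_rows", "arguments": {"increments": [[48.1,-13.4,6.9,0.024,0.0015,0.0162],[47.8,-14.1,7.2,0.024,0.0015,0.0163],[0,0,0,0,0,0],[0,0,0,0,0,0]]}}

```text
time: 5.92
tool_pos: [467.5, 188.3, 123.2]
tcp_rot: [-170.2, 0.1, 72.0]
ft_force: [0.2, -0.1, -3.0]
finger_gap: 12.6
grip_force: 78.4
```

```bash
sed -i 's/OFF=np.array(\[0.,0.,10.8\])/OFF=np.array([0.,1.3,10.8])/' h.py
python3 - <<'E'
from bench import r
from h import *
st=r.sense();p,R=pose(st);print(st["time"],p,st["tcp_rot"],st["ft_force"],st["wrist_torque"],tip(st))
w=r.snapshot("wrist")
cv2.imwrite("pics/w4.png",cv2.resize(w["img"],None,fx=1.5,fy=1.5,interpolation=cv2.INTER_CUBIC))
L=[M+Y.apply([59,y,11.5]) for y in(-57,57)];print("lip edge px",(proj(w,L)*1.5).round(0).tolist())
Rc=R*Rd(90).inv();o=p-Rc.apply(OFF)
print("tongue",(proj(w,[o+Rc.apply([65,y,3.5]) for y in(-50,50)])*1.5).round(0).tolist())
p1,R1=tcp(47,0,12,.16)
p,R=plan(p,R,p1,R1,2)
p1,R1=tcp(52,0,-.5,.16);plan(p,R,p1,R1,2)
E
```

```text
5.925 [467.51769572 188.3004888  123.19200518] [-1.70217342e+02  6.89118716e-02  7.19979174e+01] [ 0.161292  -0.1192185 -3.0322321] [-0.07494517 -0.15936348 -0.01150904] (array([35.4, -1.8, 53.5]), array([-0.001,  0.171,  0.001]))
lip edge px [[565.0, 417.0], [594.0, 201.0]]
tongue [[537.0, 460.0], [563.0, 231.0]]
[[0.9, 9.2, 19.8, -0.0054, 0.0007, 0.0003], [1.0, 9.1, 19.9, -0.0053, 0.0006, 0.0003]]
[[-0.0, 3.5, 5.8, -0.0, 0.0, 0.0], [-0.0, 3.4, 5.7, -0.0, 0.0, 0.0]]
```

View pics/w4.png

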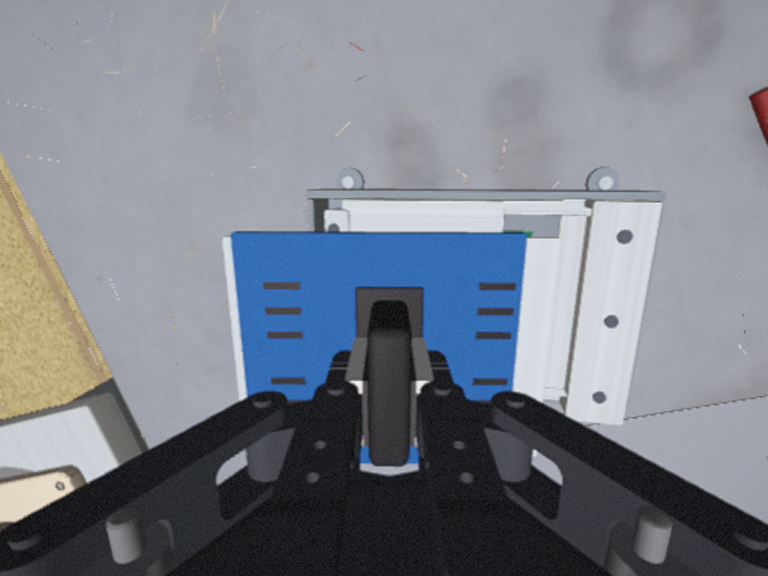

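The wrist picture shows the lip edge at (592,200)–(567,422), within about 2 mm of prediction, with the tongue short of it. I'm descending to the mouth.

{"name": "send_rows", "arguments": {"increments": [[0.9,9.2,19.8,-0.005,0.0007,0],[1.0,9.1,19.9,-0.005,0.0006,0],[0,0,0,0,0,0],[0,0,0,0,0,0]]}}

```text
time: 6.48
tool_pos: [480.5, 186.5, 83.4]
tcp_rot: [-170.9, -0.1, 71.9]
ft_force: [0.9, 0.3, -1.2]
finger_gap: 12.7
grip_force: 78.3
```

Run:
```python
from bench import r
from h import *
st=r.sense();p,R=pose(st);print(st["time"],st["ft_force"],st["wrist_torque"],tip(st))
p1,R1=tcp(52,0,-.5,.16);plan(p,R,p1,R1,3)
```

```text
6.475 [ 0.94800157  0.31651728 -1.2294311 ] [-0.06973809 -0.13587821 -0.02049785] (array([48.6,  0.4, 14.5]), array([ 0.002,  0.158, -0.001]))
[[-0.2, 1.9, 4.7, 0.0006, -0.0009, -0.0003], [-0.1, 1.9, 4.7, 0.0006, -0.0008, -0.0004], [-0.2, 2.0, 4.8, 0.0007, -0.0009, -0.0003]]
```

{"name": "send_rows", "arguments": {"increments": [[-0.2,1.5,4.7,0,0,0],[-0.1,1.5,4.7,0,0,0],[-0.2,1.5,4.8,0,0,0],[0,0,0,0,0,0],[0,0,0,0,0,0]]}}

```text
time: 7.1
tool_pos: [482.3, 186.0, 68.0]
tcp_rot: [-170.9, -0.1, 71.9]
ft_force: [1.1, 0.3, -1.9]
finger_gap: 12.9
grip_force: 78.3
```

```bash
cat > t.py <<'E'
from bench import r
from h import *
import sys
st=r.sense();p,R=pose(st);print(st["time"],"Fcase",Y.inv().apply(st["ft_force"]).round(1),"T",Y.inv().apply(st["wrist_torque"]).round(2),tip(st))
if len(sys.argv)>1:
    a=[float(x) for x in sys.argv[1:]]
    p1,R1=tcp(*a[:4]);plan(p,R,p1,R1,int(a[4]))
E
python3 t.py 58 0 -.5 .16 3
```

```text
7.1 Fcase [ 1.   0.6 -1.9] T [ 0.   -0.19  0.  ] (array([50.4,  0.6, -0.9]), array([0.002, 0.158, 0.   ]))
[[-0.2, 2.5, -0.6, 0.0005, -0.0007, 0.0], [-0.2, 2.5, -0.5, 0.0006, -0.0008, 0.0001], [-0.2, 2.5, -0.6, 0.0005, -0.0007, 0.0]]
```

{"name": "send_rows", "arguments": {"increments": [[-0.2,2,-0.4,0,0,0],[-0.2,2,-0.4,0,0,0],[-0.2,2,-0.4,0,0,0],[0,1,-0.2,0,0,0],[0,0,0,0,0,0]]}}

```text
time: 7.72
tool_pos: [489.0, 183.1, 68.4]
tcp_rot: [-170.9, -0.1, 71.9]
ft_force: [0.0, -0.4, -1.4]
finger_gap: 12.5
grip_force: 78.3
```

{"name": "send_rows", "arguments": {"increments": [[0,1,-0.16,0,0,0],[0,1,-0.16,0,0,0],[0,0,0,0,0,0]]}}

```text
time: 8.1
tool_pos: [490.9, 182.5, 68.4]
tcp_rot: [-170.9, -0.1, 71.9]
ft_force: [-0.8, -0.9, -1.9]
finger_gap: 13.0
grip_force: 78.3
```

```bash
python3 t.py
```

```text
8.1 Fcase [-0.5 -1.1 -1.9] T [-0.04 -0.15 -0.05] (array([59.7, -0. , -0.5]), array([0.002, 0.158, 0.   ]))
```

{"name": "send_rows", "arguments": {"increments": [[0,1,-0.16,0,0,0],[0,1,-0.16,0,0,0],[0,1,-0.16,0,0,0],[0,0,0,0,0,0]]}}

```text
time: 8.6
tool_pos: [493.5, 181.7, 68.2]
tcp_rot: [-170.9, -0.1, 71.9]
ft_force: [-1.3, 0.2, -2.2]
finger_gap: 13.1
grip_force: 78.5
```

{"name": "send_rows", "arguments": {"increments": [[0,1,-0.16,0,0,0],[0,1,-0.16,0,0,0],[0,0,0,0,0,0]]}}

```text
time: 8.98
tool_pos: [495.3, 181.1, 68.2]
tcp_rot: [-170.9, -0.1, 71.9]
ft_force: [-3.8, 1.9, -1.3]
finger_gap: 12.9
grip_force: 78.6
```

```bash
python3 t.py
```

```text
8.975 Fcase [-4.2  0.6 -1.3] T [-0.03  0.77  0.1 ] (array([64.3, -0.1, -0.7]), array([0.002, 0.159, 0.   ]))
```

{"name": "send_rows", "arguments": {"increments": [[0,1,-0.16,0,0,0],[0,1,-0.16,0,0,0],[0,1,-0.16,0,0,0],[0,1,-0.16,0,0,0],[0,0,0,0,0,0]]}}

```text
time: 9.6
tool_pos: [498.1, 180.1, 68.0]
tcp_rot: [-170.8, -0.1, 72.0]
ft_force: [-9.4, 2.0, 1.4]
finger_gap: 12.5
grip_force: 78.8
```

```bash
python3 t.py 70 0 -.5 .1 3
```

```text
9.6 Fcase [-9.6 -1.   1.4] T [-0.03  1.49  0.12] (array([67.2, -0.1, -1.1]), array([0.002, 0.161, 0.   ]))
[[0.1, 0.7, 1.0, -0.0204, -0.0006, 0.0001], [0.0, 0.7, 1.0, -0.0204, -0.0005, 0.0001], [0.1, 0.7, 1.0, -0.0205, -0.0006, 0.0]]
```

{"name": "send_rows", "arguments": {"increments": [[0,1,-0.3,0,0,0],[0,1,-0.3,0,0,0],[0,1,-0.3,0,0,0],[0,0,0,0,0,0]]}}

```text
time: 10.1
tool_pos: [500.2, 179.4, 68.1]
tcp_rot: [-170.7, -0.1, 72.0]
ft_force: [-11.9, 4.3, 0.8]
finger_gap: 13.1
grip_force: 78.8
```

```bash
python3 t.py 70 0 -.5 .1 4
```

```text
10.1 Fcase [-12.6   0.4   0.8] T [0.07 2.   0.07] (array([69.4, -0.1, -1.1]), array([0.001, 0.163, 0.   ]))
[[0.0, -0.0, 0.9, -0.0158, -0.0003, 0.0001], [0.1, -0.0, 0.8, -0.0157, -0.0004, 0.0001], [0.0, -0.1, 0.9, -0.0158, -0.0003, 0.0001], [0.1, -0.0, 0.8, -0.0158, -0.0003, 0.0001]]
```

{"name": "send_rows", "arguments": {"increments": [[0,0,0.9,-0.0158,0,0],[0,0,0.9,-0.0158,0,0],[0,0,0.9,-0.0158,0,0],[0,0,0.9,-0.0158,0,0],[0,0,0,0,0,0]]}}

```text
time: 10.72
tool_pos: [499.2, 179.7, 64.2]
tcp_rot: [-174.3, -0.1, 72.0]
ft_force: [-10.7, 4.8, -0.0]
finger_gap: 12.9
grip_force: 78.7
```

```bash
python3 t.py 69.7 0 -.5 .06 3
```

```text
10.725 Fcase [-11.6   1.2  -0. ] T [0.14 2.1  0.11] (array([69.6, -0.2, -1.1]), array([0.001, 0.1  , 0.001]))
[[0.1, -0.1, 0.7, -0.0134, -0.0004, 0.0002], [0.1, -0.1, 0.7, -0.0133, -0.0003, 0.0002], [0.0, -0.2, 0.6, -0.0134, -0.0004, 0.0001]]
```

{"name": "send_rows", "arguments": {"increments": [[0.1,0.1,0.7,-0.0134,0,0],[0.1,0.1,0.7,-0.0134,0,0],[0,0,0.7,-0.0134,0,0],[0,0,0,0,0,0]]}}

```text
time: 11.22
tool_pos: [499.0, 179.7, 61.8]
tcp_rot: [-176.5, -0.0, 72.0]
ft_force: [-12.0, 4.5, -1.1]
finger_gap: 12.8
grip_force: 78.7
```

```bash
python3 t.py 69.8 0 -.5 .03 2
```

```text
11.225 Fcase [-12.8   0.5  -1.1] T [0.13 2.29 0.07] (array([70. , -0.2, -0.9]), array([0.001, 0.06 , 0.   ]))
[[0.1, -0.3, 0.8, -0.0152, -0.0004, 0.0002], [0.1, -0.2, 0.8, -0.0153, -0.0004, 0.0001]]
```

{"name": "send_rows", "arguments": {"increments": [[0.1,0,0.8,-0.015,0,0],[0.1,0,0.8,-0.015,0,0],[0,0,0,0,0,0]]}}

```text
time: 11.6
tool_pos: [498.7, 179.8, 59.8]
tcp_rot: [-178.2, -0.0, 72.0]
ft_force: [-12.3, 5.1, -1.7]
finger_gap: 12.7
grip_force: 78.6
```

```bash
python3 t.py 69.8 0 -.5 .0 3
```

```text
11.6 Fcase [-13.2   1.1  -1.7] T [0.02 2.31 0.11] (array([70.1, -0.2, -1. ]), array([0.   , 0.031, 0.   ]))
[[0.1, -0.2, 0.5, -0.0103, -0.0001, 0.0001], [0.0, -0.2, 0.5, -0.0103, -0.0002, 0.0001], [0.1, -0.2, 0.6, -0.0103, -0.0001, 0.0001]]
```

{"name": "send_rows", "arguments": {"increments": [[0.1,-0.1,0.7,-0.01,0,0],[0,-0.1,0.7,-0.01,0,0],[0.1,-0.1,0.7,-0.01,0,0],[0,0,0,0,0,0]]}}

```text
time: 12.1
tool_pos: [498.7, 179.9, 58.8]
tcp_rot: [-180.0, -0.0, 72.0]
ft_force: [-16.5, 1.5, 8.2]
finger_gap: 12.7
grip_force: 80.4
```

```bash
python3 t.py 69.8 0 -.5 .0 3
```

```text
12.1 Fcase [-16.1  -3.7   8.2] T [-0.65  3.07  0.1 ] (array([70.4, -0.1, -0. ]), array([0.   , 0.001, 0.   ]))
[[0.0, -0.2, 0.2, -0.0002, -0.0, 0.0001], [0.1, -0.2, 0.2, -0.0003, -0.0001, 0.0], [0.0, -0.2, 0.1, -0.0002, 0.0, 0.0001]]
```

Flat and seated on the rails with the nib inside the lip. I'll ease back with the spring under light down-pressure before letting go.

{"name": "send_rows", "arguments": {"increments": [[0,-1.2,-0.1,0,0,0],[0,-1.2,-0.1,0,0,0],[0,-1.2,0,0,0,0],[0,-1.2,0,0,0,0],[0,0,0,0,0,0]]}}

```text
time: 12.72
tool_pos: [495.7, 181.0, 58.9]
tcp_rot: [179.9, -0.1, 71.9]
ft_force: [-8.2, 1.3, -0.3]
finger_gap: 12.7
grip_force: 79.1
```

```bash
python3 t.py
```

```text
12.725 Fcase [-8.1 -1.3 -0.3] T [-0.32  1.44  0.09] (array([67.3, -0. ,  0.2]), array([ 0.001, -0.002, -0.   ]))
```

{"name": "send_rows", "arguments": {"increments": [[0,-1.2,0.1,0,0,0],[0,-1.2,0.1,0,0,0],[0,0,0,0,0,0]]}}

```text
time: 13.1
tool_pos: [494.0, 181.7, 58.8]
tcp_rot: [179.8, -0.1, 71.9]
ft_force: [-6.0, 1.0, -0.8]
finger_gap: 12.9
grip_force: 78.9
```

```bash
python3 t.py
```

```text
13.1 Fcase [-6.  -1.  -0.8] T [-0.29  1.06  0.11] (array([65.4,  0.1,  0.2]), array([ 0.001, -0.003, -0.   ]))
```

{"name": "send_rows", "arguments": {"increments": [[0,0,0,0,0,0],[0,0,0,0,0,0],[0,0,0,0,0,0],[0,0,0,0,0,0]], "grip": 0}}

```text
time: 13.6
tool_pos: [495.4, 181.9, 59.7]
tcp_rot: [179.7, -0.2, 71.9]
ft_force: [-1.2, -0.2, 0.1]
finger_gap: 43.1
grip_force: 0.0
```

{"name": "send_rows", "arguments": {"increments": [[0,0,-15,0,0,0],[0,0,-40,0,0,0],[0,0,-50,0,0,0],[0,0,-50,0,0,0],[0,0,0,0,0,0]]}}

```text
time: 14.22
tool_pos: [497.2, 182.6, 221.4]
tcp_rot: [179.2, -0.5, 71.9]
ft_force: [0.1, -0.0, -1.0]
finger_gap: 43.1
grip_force: 0.0
```

Run:
```python
from bench import r
from h import *
w=r.snapshot("wrist");print(r.sense()["time"])
cv2.imwrite("pics/w5.png",cv2.resize(w["img"],None,fx=1.5,fy=1.5,interpolation=cv2.INTER_CUBIC))
f=lambda P:(proj(w,[M+Y.apply(q) for q in P])*1.5).round(0).tolist()
print("expected plate corners if seated",f([[51,50,6],[51,-50,6],[-59,-50,6],[-59,50,6]]))
```

```text
14.275
expected plate corners if seated [[448.0, 209.0], [444.0, 333.0], [310.0, 333.0], [303.0, 209.0]]
```

View pics/w5.png

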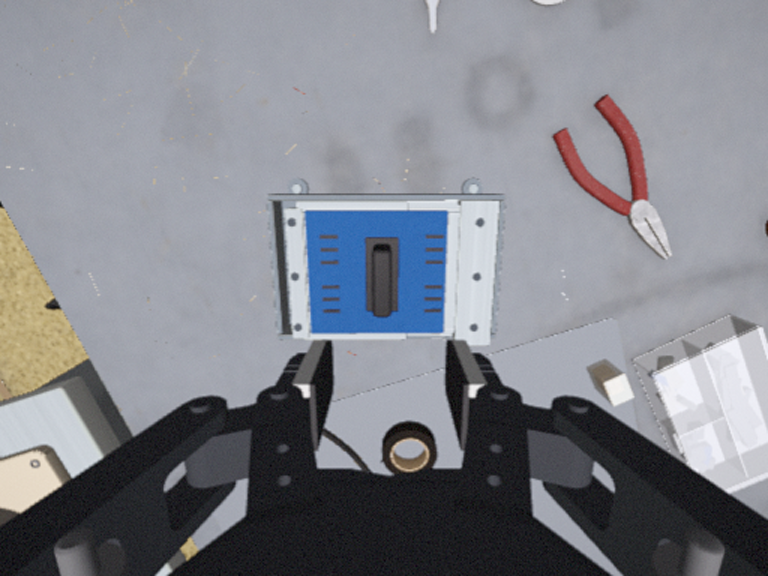

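The cover lies flat in the case with plate corners at about (306,210), (448,210), (445,333) and (310,333). That matches the seated prediction within 3 px; the nib is under the front lip and the gripper is clear. Handing in.

```bash
python3 -c "
from bench import r
print(r.hand_in())"
```

```text
the job is handed in; nothing more can be done
None
```

The blue cover is on the grey case: tongue in the groove, nib under the front lip, lying flat and released. I handed it in at about 14 s; the wrist force stayed under about 20 N, I saw no bystander disturbed, and no verdict came back.

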